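# Pack the hanging foot of the induction hob

### The job

The front left foot of the induction hob hangs clear of the worktop. Try the coloured packers under it, sliding them in along the worktop from the front of the hob, until you find the one that goes in snugly so that the foot bears on it, and leave that one straight and fully home with its handle up against the hob's front, and the other two lying on the worktop clear of the hob. Feel your way and never force one that will not enter, do not shift the hob or lean the gripper on it, and leave the mug, glass and tin where they are.

Things in the scene. Friction and masses are not known exactly. Their poses are not given: they have to be found in the camera images.
- hob: portable induction hob, steel with black glass top, 270 mm deep (x) by 290 wide (y), about 6 kg, standing free on three sound feet. Origin on the worktop under its middle; x to its back, y to its left, z up. Front face at x = -135 mm, heights 25 to 54 mm; glass at 60 mm; a knob at x = -105, y = -30 mm rises to 74 mm. 25 mm of free height under the housing.
- foot_axis (a point): worktop point below the front left foot (hob x = -100, y = +105 mm; axes as the hob's), 35 mm behind the front face. The foot is a rubber mount 25 mm across on a screwed-up stem; its flat underside hangs 2 to 13.5 mm up, differently each time, and no reading gives it. It yields upward on a spring: 3 N to start, 0.25 N more per mm, up to 7.5 mm.
- home (a point): worktop point in front of the hob where a packer's origin lies when fully home, its handle against the hob's front: 55 mm before foot_axis; axes as the hob's. Slide in along +x. Too thin slides home freely and bears nothing; up to about 4 mm thicker than the gap lifts the mount and drags 2 to 12 N; over 5 mm thicker stops dead at the foot about 47 mm short.
- mug: black mug, 104 mm high, left of the hob near the back; origin at its foot
- glass: empty drinking glass, 81 mm wide, 92 mm high, at the front left before the sink; origin at its foot
- tin: food tin, 75 mm wide, 58 mm high, at the front left before the sink; origin at its foot
- packer_red: red plastic packer with one white dot. Origin on its underside below the middle of its handle; x to the nose, z up. The handle is an upright plate 40 mm long (x = -20 to +20), 10 mm thick (y), 48 mm high, free at both sides down to the worktop for x under +14 mm. The blade is 6 mm thick, 30 mm wide, from x = +14 to +90 mm; over the last 20 mm its top ramps down by 4.1 mm. About 60 g.
- packer_blue: blue plastic packer with two white dots. Origin on its underside below the middle of its handle; x to the nose, z up. The handle is an upright plate 40 mm long (x = -20 to +20), 10 mm thick (y), 48 mm high, free at both sides down to the worktop for x under +14 mm. The blade is 10 mm thick, 30 mm wide, from x = +14 to +90 mm; over the last 20 mm its top ramps down by 4.1 mm. About 60 g.
- packer_yellow: yellow plastic packer with three white dots. Origin on its underside below the middle of its handle; x to the nose, z up. The handle is an upright plate 40 mm long (x = -20 to +20), 10 mm thick (y), 48 mm high, free at both sides down to the worktop for x under +14 mm. The blade is 14 mm thick, 30 mm wide, from x = +14 to +90 mm; over the last 20 mm its top ramps down by 4.1 mm. About 60 g.
Not all that is in view belongs to the job. Of the things shaped like the packer_yellow, the yellow one is meant.

How it is judged:
By the outcome, as a careful person would: the job done as asked, in the order asked, and still so for the second after the job is handed in, with the robot touching nothing.
It also fails if it takes over 72 s, if anything falls off the work surface, if the arm or the gripper's body presses on something with over 40 N, if the wrist force passes 120 N, or if a joint passes its speed limit or range.

### The arm

A 6-joint arm with a two-finger parallel gripper is mounted at the origin on a cart in front of the work surface, level with it; the furniture and walls round the work are solid. World frame = base frame: x ahead of the robot, y to its left, z up, the work surface at z = 0. Lengths are in m, angles in degrees, forces in N, time in s.
With the tool pointing down it reaches from about 0.375 to 0.9 m from the base axis. Payload 3.1 kg.
Tool frame: the origin (TCP) lies midway between the tips of the shut fingers; the grasp point (between the pads) lies 19 mm behind it (bot.hold_point_z is the distance from the TCP to the grasp point, in m); z points along the fingers, y is the line along which they close (so a half turn about z gives the same grasp; the last joint's range is limited). The gripper opens to 87 mm and grips with 3 to 60 N. Pads are 19 mm wide; open, the fingers measure 117 mm over their backs; the gripper's body (75 mm by 190 mm) begins 51 mm behind the grasp point.
Start: joints at [60.476, 30.224, 82.088, -0, 67.689, -10.227], TCP at [0.207, 0.59, 0.223] pointing down, gripper open.
Joint ranges: [-176.69, 176.69], [-43.24, 126.21], [12.49, 139.97], [-82, 262], [0, 151.66], [-163.58, 163.58]. Speed limits (degrees/s): [159.86, 159.86, 180, 180, 180, 180].

### API

Orientations are given as a 3x3 rotation matrix whose columns are the frame's x, y, z axes.
In Python, from rig import read_state, optics, order, bot gives the robot as it stands.
- The arm moves only by the tool drive_tool, never from a script. Its argument "steps" is a list of rows, each a list of 7 numbers: the finger opening in mm, from 0 to 87, then the shift along the tool's x, y, z normalised to -1 to 1, where 1 is 0.12 m, then the turn, a rotation vector about the tool's x, y, z normalised to -1 to 1, where 1 is 1.5 rad. In form: [[jaw, tx, ty, tz, ax, ay, az], ...]. A call has 1 to 8 rows; each row is the pose to reach, as a shift and turn from the pose commanded when the call began, along the tool's axes at that moment; what a row does not reach only later rows make up. A row lasts 1/10 s, in which the tool goes at most 50 mm and 8.59 degrees, less where a joint would pass 70% of its speed; a pose out of reach is approached as far as the arm can. A call with a number of a shift or a turn outside -1 to 1 is refused whole. A call with a gripper value outside its range is refused whole. The fingers move at their own pace and stop on an object; the grip force is fixed at half the most. Time passes only in rows, so rows that repeat a pose let the fingers close. It gives the time, the measured TCP pose, the force, the opening and the grip force at its end, in the units of the state.
- read_state(): the state, without advancing time (a new reading comes with each control period).
- optics.capture(name): name is "scene" or "side" or "wrist"; returns a dict with "color" (480x640x3 uint8, blue, green, red), "range_z" (480x640 float32, m along the optical axis (not along the pixel's ray), 0 where there is no reading), "fx", "fy", "cx", "cy" (pixels), "D" ([k1, k2, p1, p2, k3] as OpenCV has them; the pictures are not rectified), "rvec" (rotation vector, rad) and "tvec" (3), from world to camera coordinates, as OpenCV has them. Camera axes: x right, y down, z forward; pixel columns grow to the right and rows downward; lengths in m; the calibration is good to about 2 mm. A picture is of the moment at which its call begins.
- order.hand_in(): hands the job in; it is judged then, once.
The state is a dict: "time_s": time; "joint_positions": joint angles; "qvel": joint speeds; "tau": joint torques, N m; "position": TCP position; "tcp_rot": TCP orientation; "force": force on the tool from outside, world axes, zero at the start; "moment": the same for the moment, N m; "opening": opening from 0.0 (shut) to 1.0 (fully open); "grasp_force": force on a finger pad.
Only numpy, scipy, OpenCV 4.12 (cv2) and the standard library are available. Lean on these libraries where they do the work, as an engineer would, in place of code of your own. Each camera call takes 0.05 s, during which the arm holds its last target. There are 200 camera calls.

## Working session

There is one attempt and no reset: what is moved stays moved. The work goes in short steps, Python scripts to look and compute and a tool call to move; the robot and the scene stay as the last step left them, time stands still between calls to the robot, and variables do not carry over. Pictures are saved under pics/ and viewed, at most 10 in all, crops included, and the job is handed in when it is done.

Besides the shell and the picture viewer there is one more tool, called by a JSON object that holds its "fn" and its "kwargs". drive_tool: Moves the arm, as the interface text tells. Scaled input: -1 to 1 covers 0.12 m each way for a shift and 1.5 rad each way for a turn. Its arguments: {"type":"object","properties":{"steps":{"type":"array"}},"required":["steps"]}

```bash
ls; mkdir -p pics; python3 - <<'E'
from rig import read_state, optics, order, bot
import cv2
s=read_state();print(s)
for n in("scene","side"):
    c=optics.capture(n);cv2.imwrite(f"pics/{n}0.png",c["color"]);print(n,c["fx"],c["fy"],c["cx"],c["cy"],c["D"],c["rvec"],c["tvec"])
E
```

```text
pics
{'time_s': 0.0, 'joint_positions': array([ 6.04758380e+01,  3.02793651e+01,  8.21569563e+01, -1.10016075e-03,
        6.76892454e+01, -1.02286912e+01]), 'qvel': array([ 0.08944033, -0.09976231,  0.00134961,  0.04766664,  0.05028882,
       -0.0319123 ]), 'tau': array([ 1.11293843e-04, -4.40038133e+01, -1.76591724e+01,  6.31416868e-02,
        5.84713288e-02, -2.00482464e-04]), 'position': array([0.20614591, 0.58924023, 0.2215642 ]), 'tcp_rot': array([[-9.43829293e-01,  3.30431736e-01, -1.06451917e-03],
       [ 3.30433242e-01,  9.43827422e-01, -1.91572902e-03],
       [ 3.71704713e-04, -2.15987369e-03, -9.99997598e-01]]), 'force': array([-0.89051968, -0.82603093,  0.05718585]), 'moment': array([-0.01440178,  0.00685575, -0.03785604]), 'grasp_force': 0.0, 'opening': 0.9994475851157045}
scene 495.28395214584407 495.28395214584407 323.69691666109617 237.34927940632136 [-0.10475065  0.          0.          0.          0.        ] [ 1.83627277 -0.86532899  0.59602822] [-0.30372798  0.24202308  0.85542996]
side 539.2725333400257 539.2725333400257 322.8220170041479 238.42170516722246 [-0.01186724  0.          0.          0.          0.        ] [ 0.30076011 -2.69774092  1.37158143] [0.57913829 0.03985524 1.74596375]
```

View pics/scene0.png

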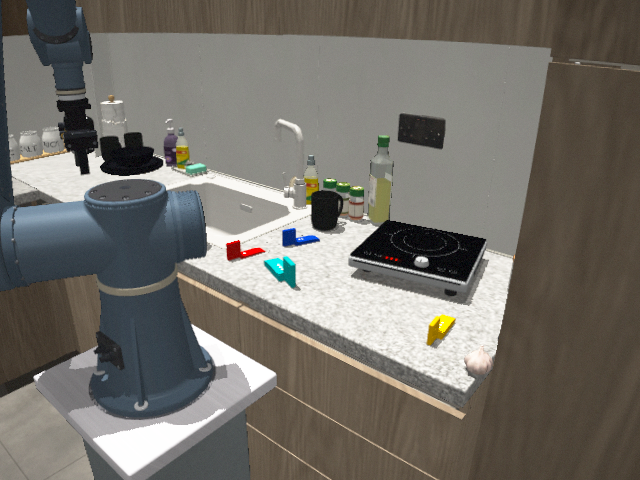

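View pics/side0.png

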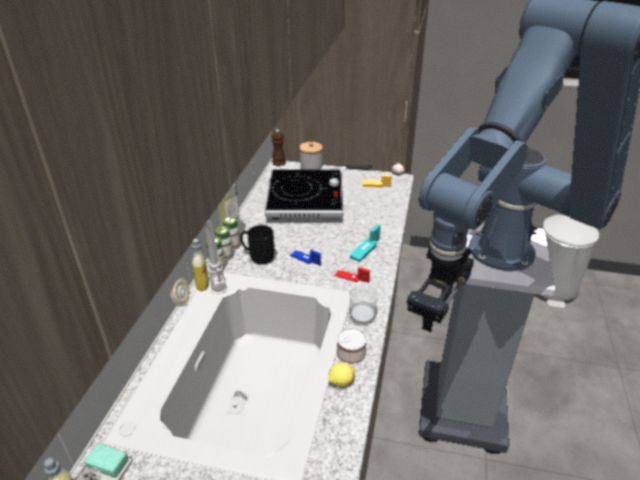

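The scene view shows red at (240,252), blue at (298,238), yellow at (440,328) and a teal decoy at (283,270), with the hob around (420,255). The side view shows the same things, plus the glass at (362,307) and the tin at (351,345).

```bash
cat > h.py <<'E'
from rig import read_state, optics, order, bot
import cv2, numpy as np
def cloud(c):
    h,w=c["range_z"].shape
    K=np.array([[c["fx"],0,c["cx"]],[0,c["fy"],c["cy"]],[0,0,1]])
    uv=np.stack(np.meshgrid(np.arange(w),np.arange(h)),-1).reshape(-1,1,2).astype(np.float64)
    n=cv2.undistortPoints(uv,K,np.array(c["D"])).reshape(h,w,2)
    z=c["range_z"].astype(float)
    P=np.dstack([n*z[...,None],z])
    R=cv2.Rodrigues(np.array(c["rvec"]))[0]
    W=(P-np.array(c["tvec"]).ravel())@R
    W[z<=0]=np.nan
    return W
HS={"red":[((0,150,60),(6,255,255)),((174,150,60),(180,255,255))],"blue":[((108,150,50),(130,255,255))],"yellow":[((22,150,80),(32,255,255))],"teal":[((80,120,50),(98,255,255))]}
def mask(c,col):
    hsv=cv2.cvtColor(c["color"],cv2.COLOR_BGR2HSV)
    return sum(cv2.inRange(hsv,np.array(a),np.array(b)) for a,b in HS[col])>0
def near(W,x0,x1,y0,y1,z0,z1):
    return (W[...,0]>x0)&(W[...,0]<x1)&(W[...,1]>y0)&(W[...,1]<y1)&(W[...,2]>z0)&(W[...,2]<z1)
E
python3 - <<'E'
from h import *
for n in("scene","side"):
    c=optics.capture(n);W=cloud(c);print(n)
    for col in HS:
        m=mask(c,col)&near(W,.2,1.1,-.7,.8,-.01,.07)
        k,l,st,ce=cv2.connectedComponentsWithStats(m.astype(np.uint8))
        for i in range(1,k):
            if st[i,4]<25: continue
            p=W[l==i];hi=p[p[:,2]>.022];lo=p[p[:,2]<.018]
            if len(hi)<5 or len(lo)<5: print(col,st[i],p.mean(0).round(3));continue
            r=cv2.minAreaRect(hi[:,:2].astype(np.float32)*1000)
            rl=cv2.minAreaRect(lo[:,:2].astype(np.float32)*1000)
            print(col,ce[i].round(),len(p),'hi',hi.mean(0).round(3),hi[:,2].max().round(3),'lo',lo.mean(0).round(3),np.round(np.hstack([*r[:2],r[2]])),np.round(np.hstack([*rl[:2],rl[2]])))
    g=near(W,.4,1.1,-.6,.2,.05,.066)
    k,l,st,ce=cv2.connectedComponentsWithStats(g.astype(np.uint8))
    for i in range(1,k):
        if st[i,4]<300: continue
        p=W[l==i];r=cv2.minAreaRect(p[:,:2].astype(np.float32)*1000)
        print('hob?',ce[i].round(),st[i,4],np.median(p[:,2]),np.round(np.hstack([*r[:2],r[2]]),1),cv2.boxPoints(r).round().tolist())
    g=near(W,.3,1.1,-.7,.7,-.01,.01);print('worktop z',np.median(W[g][:,2]),W[g].min(0),W[g].max(0))
E
```

```text
scene
red [240. 251.] 362 hi [0.41  0.242 0.035] 0.048 lo [0.445 0.235 0.006] [411. 242.  10.  39.  79.] [448. 235.  36. 111.  82.]
blue [296. 238.] 335 hi [0.569 0.192 0.036] 0.049 lo [0.603 0.178 0.008] [571. 192.  13.  39.  70.] [605. 181.  36. 112.  69.]
yellow [306 185  13  11  80] [0.863 0.359 0.053]
yellow [439. 327.] 466 hi [ 0.413 -0.331  0.038] 0.05 lo [ 0.458 -0.33   0.011] [ 418. -329.   41.    9.    5.] [ 453. -325.  112.   30.    6.]
teal [282. 269.] 570 hi [0.401 0.039 0.045] 0.064 lo [0.424 0.094 0.012] [406.  44.  54.  12.  67.] [446.  84. 160.  78.  66.]
hob? [443. 219.] 813 0.057980517709587086 [ 8.860e+02 -7.140e+01  7.090e+01  5.072e+02  2.000e-01] [[850.0, 182.0], [851.0, -325.0], [922.0, -325.0], [921.0, 182.0]]
hob? [422. 250.] 5132 0.05883832609568317 [ 691.  -149.7  271.6  285.5   12.5] [[528.0, -40.0], [589.0, -318.0], [854.0, -260.0], [793.0, 19.0]]
worktop z -0.0009621622048774299 [ 0.31689889 -0.69995294 -0.00999359] [0.92107848 0.69978045 0.00999974]
side
red [333 191   5   6  27] [ 0.578 -0.131  0.062]
red [355. 275.] 231 hi [0.414 0.252 0.037] 0.053 lo [0.457 0.243 0.008] [415. 252.  13.  34.  73.] [450. 244.  30. 101.  77.]
blue [308. 257.] 189 hi [0.573 0.204 0.037] 0.057 lo [0.615 0.188 0.012] [574. 203.   9.  36.  65.] [608. 188.  33. 105.  68.]
yellow [201. 280.] 138 hi [0.866 0.399 0.047] 0.07 lo [0.868 0.4   0.015] [865. 398.  29.  18.  32.] [867. 397.  16.  10.   8.]
teal [366. 245.] 329 hi [0.414 0.067 0.04 ] 0.069 lo [0.439 0.124 0.015] [424.  91. 124.  34.  66.] [430.  96. 135.  38.  67.]
hob? [304. 191.] 3030 0.06120426846434816 [ 693.8 -141.8  270.2  301.2   12.6] [[529.0, -24.0], [595.0, -318.0], [858.0, -259.0], [793.0, 35.0]]
worktop z 0.0018638162559152412 [ 0.32138186 -0.67828067 -0.00998387] [0.91963195 0.69991482 0.00999695]
```

{"fn": "drive_tool", "kwargs": {"steps": [[87, -0.28, -0.225, -0.02, 0, 0, 0], [87, -0.56, -0.45, -0.04, 0, 0, 0], [87, -0.84, -0.68, -0.06, 0, 0, 0], [87, -0.84, -0.68, -0.06, 0, 0, 0]]}}

```text
time_s: 0.6
position: [0.2765, 0.4757, 0.2297]
tcp_rot: [[-0.942, 0.335, -0.0], [0.335, 0.942, -0.003], [-0.001, -0.003, -1.0]]
force: [-0.4, 0.5, 0.0]
opening: 1.001
grasp_force: 0.0
```

{"fn": "drive_tool", "kwargs": {"steps": [[87, -0.28, -0.225, -0.02, 0, 0, 0], [87, -0.56, -0.45, -0.04, 0, 0, 0], [87, -0.84, -0.68, -0.06, 0, 0, 0], [87, -0.84, -0.68, -0.06, 0, 0, 0]]}}

```text
time_s: 1.0
position: [0.3451, 0.3666, 0.2372]
tcp_rot: [[-0.942, 0.335, 0.001], [0.335, 0.942, -0.001], [-0.001, -0.001, -1.0]]
force: [-0.7, 0.1, -1.6]
opening: 1.003
grasp_force: 0.0
```

{"fn": "drive_tool", "kwargs": {"steps": [[87, -0.28, -0.225, -0.02, 0, 0, 0], [87, -0.56, -0.45, -0.04, 0, 0, 0], [87, -0.84, -0.68, -0.06, 0, 0, 0], [87, -0.84, -0.68, -0.06, 0, 0, 0]]}}

```text
time_s: 1.4
position: [0.4141, 0.2569, 0.2445]
tcp_rot: [[-0.942, 0.335, 0.003], [0.335, 0.942, -0.0], [-0.003, 0.001, -1.0]]
force: [0.6, 0.8, -0.1]
opening: 0.999
grasp_force: 0.0
```

{"fn": "drive_tool", "kwargs": {"steps": [[87, -0.28, -0.225, -0.02, 0, 0, 0], [87, -0.56, -0.45, -0.04, 0, 0, 0], [87, -0.84, -0.68, -0.06, 0, 0, 0], [87, -0.84, -0.68, -0.06, 0, 0, 0], [87, -0.84, -0.68, -0.06, 0, 0, 0]]}}

```text
time_s: 1.9
position: [0.4791, 0.1495, 0.2511]
tcp_rot: [[-0.943, 0.332, -0.001], [0.332, 0.943, 0.001], [0.001, 0.001, -1.0]]
force: [-0.2, 0.1, 0.3]
opening: 1.002
grasp_force: 0.0
```

```bash
python3 - <<'E'
from h import *
s=read_state();print(s["position"],s["joint_positions"].round(1),s["force"])
c=optics.capture("wrist");cv2.imwrite("pics/w1.png",c["color"]);W=cloud(c)
R=cv2.Rodrigues(np.array(c["rvec"]))[0];print("cam",-R.T@np.ravel(c["tvec"]),R[2],W[240,320])
for n in("scene","side"):
    W=cloud(optics.capture(n))
    for nm,b in dict(mug=(.6,.85,.05,.3,.07,.1),glasstin=(.3,.6,.28,.62,.03,.09)).items():
        p=W[near(W,*b)]
        if len(p):print(n,nm,len(p),np.percentile(p,[2,50,98],axis=0).round(3).tolist())
E
```

```text
[0.47913489 0.14947841 0.25107619] [  4.5  18.7  97.4   0.1  64.  -66.2] [-0.24196959  0.09190373  0.25280414]
cam [0.40881424 0.17467917 0.41248122] [ 0.25795307 -0.08950531 -0.96200261] [ 0.52394992  0.14375879 -0.00108974]
scene mug 680 [[0.702, 0.15, 0.071], [0.774, 0.201, 0.087], [0.849, 0.286, 0.099]]
scene glasstin 141 [[0.393, 0.358, 0.061], [0.42, 0.408, 0.083], [0.432, 0.438, 0.09]]
side mug 554 [[0.705, 0.17, 0.071], [0.763, 0.22, 0.085], [0.849, 0.294, 0.099]]
side glasstin 1573 [[0.359, 0.363, 0.032], [0.395, 0.441, 0.056], [0.431, 0.577, 0.088]]
```

View pics/w1.png

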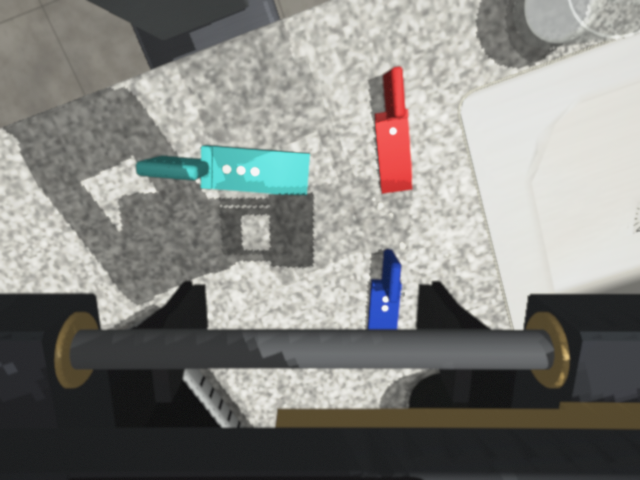

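The wrist view shows the red handle at (395,92), the blue handle at (392,270) with its blade at (385,305), and the decoy at (230,168). I'll measure the handle tops here.

```bash
cat >> h.py <<'E'
def packer(c,col,x=(.3,.8),y=(-.5,.4)):
    W=cloud(c);m=mask(c,col)&near(W,*x,*y,-.01,.07)
    if m.sum()<40:return None
    k,l,st,ce=cv2.connectedComponentsWithStats(m.astype(np.uint8));i=1+np.argmax(st[1:,4]);m=l==i
    # colour-edge rays: handle top plane z=.048 via top points; blade by points
    p=W[m];top=p[p[:,2]>.043];lo=p[(p[:,2]<.017)]
    out=dict(n=len(p))
    for nm,q in(("top",top),("lo",lo)):
        if len(q)>8:
            q2=q[:,:2].astype(np.float32)*1000
            r=cv2.minAreaRect(q2);e=np.linalg.svd(q2-q2.mean(0),full_matrices=False)[2][0]
            if nm=="top":e0=e
            out[nm]=(np.round(r[0],1).tolist(),np.round(r[1],1).tolist(),round(float(np.degrees(np.arctan2(e[1],e[0]))),1),round(float(np.median(q[:,2])),4))
    return out
E
python3 - <<'E'
from h import *
c=optics.capture("wrist")
for k in("red","blue","teal"):print(k,packer(c,k))
E
```

```text
red {'n': 3086, 'top': ([413.9, 247.4], [10.0, 38.9], -10.9, 0.0467), 'lo': ([449.2, 240.3], [29.1, 105.0], -9.4, 0.005)}
blue {'n': 1621, 'top': ([571.9, 198.6], [9.8, 39.3], -19.0, 0.0468), 'lo': ([593.2, 190.0], [29.1, 84.8], -12.9, 0.0094)}
teal {'n': 5286, 'top': ([408.7, 49.9], [49.6, 12.6], -114.1, 0.0608), 'lo': ([429.3, 94.5], [131.5, 38.5], 66.1, 0.016)}
```

{"fn": "drive_tool", "kwargs": {"steps": [[87, -0.14, -0.32, -0.03, 0, 0, 0], [87, -0.28, -0.64, -0.06, 0, 0, 0], [87, -0.43, -0.95, -0.08, 0, 0, 0], [87, -0.43, -0.95, -0.08, 0, 0, 0]]}}

```text
time_s: 2.5
position: [0.4913, 0.0211, 0.2615]
tcp_rot: [[-0.943, 0.334, 0.002], [0.334, 0.943, -0.002], [-0.003, -0.001, -1.0]]
force: [-0.3, -0.7, -0.2]
opening: 1.001
grasp_force: 0.0
```

{"fn": "drive_tool", "kwargs": {"steps": [[87, -0.14, -0.32, -0.03, 0, 0, 0], [87, -0.28, -0.64, -0.06, 0, 0, 0], [87, -0.43, -0.95, -0.08, 0, 0, 0], [87, -0.43, -0.95, -0.08, 0, 0, 0], [87, -0.43, -0.95, -0.08, 0, 0, 0]]}}

```text
time_s: 3.0
position: [0.501, -0.0997, 0.2703]
tcp_rot: [[-0.944, 0.331, -0.001], [0.331, 0.944, 0.001], [0.001, 0.001, -1.0]]
force: [-0.8, 1.2, 0.0]
opening: 1.001
grasp_force: 0.0
```

```bash
python3 - <<'E'
from h import *
s=read_state();print(s["position"],s["joint_positions"].round(1))
c=optics.capture("wrist");cv2.imwrite("pics/w2.png",c["color"]);W=cloud(c);np.savez("w2.npz",W=W,col=c["color"])
print("yellow",packer(c,"yellow"))
g=near(W,.45,.75,-.35,.05,.05,.066)
p=W[g];print(len(p),np.median(p[:,2]),p.min(0),p.max(0))
print(W[::60,::80,:2].round(2).tolist()[:3])
E
```

```text
[ 0.50104363 -0.09968059  0.27029287] [-23.8  18.1  94.8   0.1  67.2 -94.5]
yellow {'n': 155, 'lo': ([446.7, -315.2], [34.7, 26.5], 37.0, 0.0144)}
26419 0.05938705798456 [ 0.53269572 -0.29895337  0.05000222] [ 0.74992685 -0.01682123  0.06588363]
[[[-0.13, -0.77], [-0.06, -0.56], [0.01, -0.36], [0.11, -0.15], [0.34, -0.03], [0.36, 0.04], [0.38, 0.1], [0.41, 0.17]], [[0.0, -0.84], [0.07, -0.64], [0.34, -0.19], [0.36, -0.12], [0.38, -0.05], [0.41, 0.02], [0.43, 0.09], [0.46, 0.16]], [[0.33, -0.36], [0.36, -0.29], [0.38, -0.21], [0.41, -0.14], [0.44, -0.07], [0.46, 0.01], [0.49, 0.08], [0.51, 0.15]]]
```

View pics/w2.png

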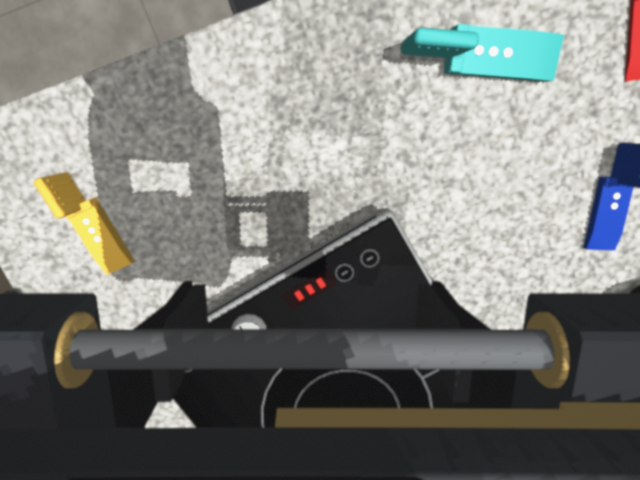

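The wrist view shows the hob's front left corner at about (393,212), its front edge running down to (215,312), and yellow at (90,220). I'll fit the edges from the depth.

```bash
sed -i 's/((22,150,80),(32/((16,150,80),(32/' h.py; python3 - <<'E'
from h import *
W=np.load("w2.npz")["W"]
for z0,z1 in((.045,.066),(.03,.056),(.056,.064)):
    F=[];L=[]
    g=near(W,.45,.8,-.35,.05,z0,z1)
    for u in range(225,385):
        v=np.where(g[195:330,u])[0]
        if len(v):F.append(W[195+v[0],u])
    for v in range(222,280):
        u=np.where(g[v,380:440])[0]
        if len(u):L.append(W[v,380+u[-1]])
    out=[]
    for q in(F,L):
        q=np.array(q);l=cv2.fitLine(q[:,:2].astype(np.float32)*1000,cv2.DIST_HUBER,0,.01,.01).ravel();out.append(l)
        print(len(q),l.round(3),np.degrees(np.arctan2(l[1],l[0])).round(2),np.median(q[:,2]).round(4))
    a,b=out;t=np.linalg.solve(np.c_[a[:2],-b[:2]],b[2:]-a[2:]);print("corner",a[2:]+t[0]*a[:2])
E
```

```text
160 [ 2.13000e-01 -9.77000e-01  5.48221e+02 -1.19430e+02] -77.71 0.0468
58 [ 9.77000e-01  2.13000e-01  5.72425e+02 -2.32530e+01] 12.29 0.0471
corner [529.3092   -32.646957]
160 [ 2.13000e-01 -9.77000e-01  5.50076e+02 -1.24179e+02] -77.68 0.0329
58 [ 9.76000e-01  2.16000e-01  5.65824e+02 -2.47170e+01] 12.48 0.0471
corner [530.0806  -32.62976]
160 [ 2.14000e-01 -9.77000e-01  5.54546e+02 -1.25246e+02] -77.66 0.0571
58 [ 9.77000e-01  2.13000e-01  5.71892e+02 -2.75350e+01] 12.3 0.0581
corner [534.92664  -35.597305]
```

{"fn": "drive_tool", "kwargs": {"steps": [[87, 0.034, 0.282, 0.17, 0, 0, 0], [87, 0.068, 0.565, 0.34, 0, 0, 0], [87, 0.102, 0.847, 0.5, 0, 0, 0], [87, 0.102, 0.847, 0.5, 0, 0, 0]]}}

```text
time_s: 3.45
position: [0.5205, 0.0054, 0.208]
tcp_rot: [[-0.946, 0.324, -0.007], [0.324, 0.946, 0.003], [0.007, 0.001, -1.0]]
force: [0.5, 0.1, -0.8]
opening: 1.001
grasp_force: 0.0
```

{"fn": "drive_tool", "kwargs": {"steps": [[87, 0.034, 0.282, 0.17, 0, 0, 0], [87, 0.068, 0.565, 0.34, 0, 0, 0], [87, 0.102, 0.847, 0.5, 0, 0, 0], [87, 0.102, 0.847, 0.5, 0, 0, 0]]}}

```text
time_s: 3.85
position: [0.5434, 0.1036, 0.1486]
tcp_rot: [[-0.946, 0.325, -0.004], [0.325, 0.946, 0.001], [0.004, -0.0, -1.0]]
force: [-0.9, -0.6, -0.4]
opening: 1.003
grasp_force: 0.0
```

{"fn": "drive_tool", "kwargs": {"steps": [[87, 0.034, 0.282, 0.17, 0, 0, 0], [87, 0.068, 0.565, 0.34, 0, 0, 0], [87, 0.102, 0.847, 0.5, 0, 0, 0], [87, 0.102, 0.847, 0.5, 0, 0, 0], [87, 0.102, 0.847, 0.5, 0, 0, 0]]}}

```text
time_s: 4.35
position: [0.5668, 0.1995, 0.0908]
tcp_rot: [[-0.945, 0.328, -0.001], [0.328, 0.945, -0.001], [0.0, -0.001, -1.0]]
force: [-0.2, -1.0, -0.3]
opening: 1.0
grasp_force: 0.0
```

{"fn": "drive_tool", "kwargs": {"steps": [[87, 0, 0.005, 0.2, 0, 0, 0], [87, 0, 0.005, 0.42, 0, 0, 0], [87, 0, 0.005, 0.64, 0, 0, 0], [87, 0, 0.005, 0.64, 0, 0, 0], [0, 0, 0.005, 0.64, 0, 0, 0], [0, 0, 0.005, 0.64, 0, 0, 0], [0, 0, 0.005, 0.64, 0, 0, 0], [0, 0, 0.005, 0.64, 0, 0, 0]]}}

```text
time_s: 5.15
position: [0.5684, 0.1998, 0.0151]
tcp_rot: [[-0.944, 0.33, 0.002], [0.33, 0.944, 0.0], [-0.002, 0.001, -1.0]]
force: [-0.1, -0.1, -0.6]
opening: 0.724
grasp_force: 0.0
```

{"fn": "drive_tool", "kwargs": {"steps": [[0, 0, 0, 0, 0, 0, 0], [0, 0, 0, 0, 0, 0, 0], [0, 0, 0, 0, 0, 0, 0], [0, 0, 0, 0, 0, 0, 0]]}}

```text
time_s: 5.55
position: [0.5675, 0.1998, 0.0137]
tcp_rot: [[-0.944, 0.33, -0.0], [0.33, 0.944, -0.0], [0.0, -0.0, -1.0]]
force: [0.1, -0.2, 0.3]
opening: 0.358
grasp_force: 0.0
```

{"fn": "drive_tool", "kwargs": {"steps": [[0, 0, 0, 0, 0, 0, 0], [0, 0, 0, 0, 0, 0, 0], [0, 0, 0, 0, 0, 0, 0], [0, 0, 0, 0, 0, 0, 0], [0, 0, 0, -0.2, 0, 0, 0], [0, 0, 0, -0.45, 0, 0, 0], [0, 0, 0, -0.67, 0, 0, 0], [0, 0, 0, -0.67, 0, 0, 0]]}}

```text
time_s: 6.35
position: [0.5703, 0.2003, 0.0978]
tcp_rot: [[-0.944, 0.33, 0.008], [0.33, 0.944, 0.001], [-0.007, 0.004, -1.0]]
force: [0.5, 0.2, -0.4]
opening: 0.11
grasp_force: 30.0
```

{"fn": "drive_tool", "kwargs": {"steps": [[0, 0.04, -0.3, 0, 0, 0, 0], [0, 0.08, -0.6, 0, 0, 0, 0], [0, 0.123, -0.92, 0, 0, 0, 0], [0, 0.123, -0.92, 0, 0, 0, 0]]}}

```text
time_s: 6.75
position: [0.5131, 0.0976, 0.093]
tcp_rot: [[-0.943, 0.334, -0.007], [0.334, 0.943, -0.001], [0.006, -0.003, -1.0]]
force: [-0.4, -0.1, 0.1]
opening: 0.114
grasp_force: 30.0
```

{"fn": "drive_tool", "kwargs": {"steps": [[0, 0.04, -0.3, 0, 0, 0, 0], [0, 0.08, -0.6, 0, 0, 0, 0], [0, 0.123, -0.92, 0, 0, 0, 0], [0, 0.123, -0.92, 0, 0, 0, 0]]}}

```text
time_s: 7.15
position: [0.4646, -0.0011, 0.0934]
tcp_rot: [[-0.942, 0.335, -0.003], [0.335, 0.942, 0.0], [0.003, -0.001, -1.0]]
force: [0.4, 0.4, 0.1]
opening: 0.113
grasp_force: 30.0
```

{"fn": "drive_tool", "kwargs": {"steps": [[0, 0.04, -0.3, 0, 0, 0, -0.09], [0, 0.08, -0.6, 0, 0, 0, -0.18], [0, 0.123, -0.92, 0, 0, 0, -0.27], [0, 0.123, -0.92, 0, 0, 0, -0.368], [0, 0.123, -0.92, 0, 0, 0, -0.368], [0, 0.123, -0.92, 0, 0, 0, -0.368], [0, 0.123, -0.92, 0, 0, 0, -0.368]]}}

```text
time_s: 7.85
position: [0.4168, -0.0974, 0.094]
tcp_rot: [[-0.977, -0.213, 0.0], [-0.213, 0.977, 0.0], [-0.0, 0.0, -1.0]]
force: [0.2, 0.8, -0.8]
opening: 0.113
grasp_force: 30.0
```

```bash
python3 - <<'E'
from h import *
s=read_state();print(s["position"],s["tcp_rot"][:,0],s["joint_positions"].round(1),s["force"])
c=optics.capture("wrist");cv2.imwrite("pics/w3.png",c["color"])
E
```

```text
[ 0.41682646 -0.0973611   0.09402233] [-9.77034185e-01 -2.13082568e-01 -1.44785775e-04] [ -28.2   29.2  116.5    0.    34.3 -130.5] [ 0.1831006   0.8123357  -0.81627728]
```

View pics/w3.png

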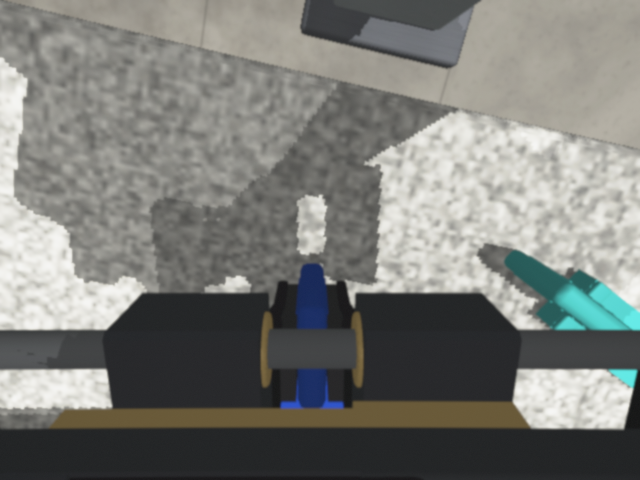

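{"fn": "drive_tool", "kwargs": {"steps": [[0, 0, -0.005, 0.3, 0, 0, 0], [0, 0, -0.005, 0.55, 0, 0, 0], [0, 0, -0.005, 0.64, 0, 0, 0], [0, 0, -0.005, 0.665, 0, 0, 0], [0, 0, -0.005, 0.665, 0, 0, 0], [0, 0, -0.005, 0.665, 0, 0, 0]]}}

```text
time_s: 8.5
position: [0.417, -0.0988, 0.015]
tcp_rot: [[-0.977, -0.214, 0.001], [-0.214, 0.977, -0.001], [-0.001, -0.001, -1.0]]
force: [-1.1, 0.3, 0.1]
opening: 0.113
grasp_force: 30.0
```

{"fn": "drive_tool", "kwargs": {"steps": [[0, -0.09, 0, 0, 0, 0, 0], [0, -0.18, 0, 0, 0, 0, 0], [0, -0.27, 0, 0, 0, 0, 0], [0, -0.33, 0, 0, 0, 0, 0], [0, -0.37, 0, 0, 0, 0, 0], [0, -0.38, 0, 0, 0, 0, 0], [0, -0.38, 0, 0, 0, 0, 0], [0, -0.38, 0, 0, 0, 0, 0]]}}

```text
time_s: 9.3
position: [0.4604, -0.0889, 0.0142]
tcp_rot: [[-0.977, -0.213, -0.001], [-0.213, 0.977, 0.0], [0.001, 0.001, -1.0]]
force: [-0.2, -0.1, -0.4]
opening: 0.115
grasp_force: 30.0
```

{"fn": "drive_tool", "kwargs": {"steps": [[0, -0.015, 0, 0, 0, 0, 0], [0, -0.03, 0, 0, 0, 0, 0], [0, -0.045, 0, 0, 0, 0, 0], [0, -0.06, 0, 0, 0, 0, 0], [0, -0.067, 0, 0, 0, 0, 0], [0, -0.067, 0, 0, 0, 0, 0]]}}

```text
time_s: 9.9
position: [0.469, -0.0873, 0.0144]
tcp_rot: [[-0.977, -0.214, 0.0], [-0.214, 0.977, -0.0], [-0.0, -0.0, -1.0]]
force: [-0.9, 0.4, -0.2]
opening: 0.11
grasp_force: 30.0
```

{"fn": "drive_tool", "kwargs": {"steps": [[0, -0.006, 0, 0, 0, 0, 0], [0, -0.012, 0, 0, 0, 0, 0], [0, -0.018, 0, 0, 0, 0, 0], [0, -0.024, 0, 0, 0, 0, 0]]}}

```text
time_s: 10.3
position: [0.4717, -0.0867, 0.0144]
tcp_rot: [[-0.977, -0.214, 0.0], [-0.214, 0.977, -0.0], [-0.0, -0.0, -1.0]]
force: [-0.3, -0.1, -0.1]
opening: 0.113
grasp_force: 30.0
```

{"fn": "drive_tool", "kwargs": {"steps": [[0, -0.008, 0, 0, 0, 0, 0], [0, -0.016, 0, 0, 0, 0, 0], [0, -0.024, 0, 0, 0, 0, 0], [0, -0.032, 0, 0, 0, 0, 0], [0, -0.04, 0, 0, 0, 0, 0]]}}

```text
time_s: 10.8
position: [0.4764, -0.0857, 0.0144]
tcp_rot: [[-0.977, -0.214, 0.0], [-0.214, 0.977, -0.0], [-0.0, -0.0, -1.0]]
force: [1.2, -0.7, -0.8]
opening: 0.109
grasp_force: 30.0
```

```bash
python3 -c "
from h import *
print(read_state()['force'],read_state()['moment'])"
```

```text
[ 1.20445554 -0.68442951 -0.77806099] [ 0.03263649  0.06926076 -0.0109521 ]
```

{"fn": "drive_tool", "kwargs": {"steps": [[0, -0.01, 0, 0, 0, 0, 0], [0, -0.02, 0, 0, 0, 0, 0], [0, -0.03, 0, 0, 0, 0, 0], [0, -0.04, 0, 0, 0, 0, 0], [0, -0.05, 0, 0, 0, 0, 0], [0, -0.06, 0, 0, 0, 0, 0]]}}

```text
time_s: 11.4
position: [0.4835, -0.0841, 0.0143]
tcp_rot: [[-0.977, -0.214, 0.0], [-0.214, 0.977, -0.0], [0.0, -0.0, -1.0]]
force: [0.1, 0.1, -0.5]
opening: 0.112
grasp_force: 30.0
```

{"fn": "drive_tool", "kwargs": {"steps": [[0, -0.01, 0, 0, 0, 0, 0], [0, -0.02, 0, 0, 0, 0, 0], [0, -0.03, 0, 0, 0, 0, 0], [0, -0.04, 0, 0, 0, 0, 0], [0, -0.05, 0, 0, 0, 0, 0], [0, -0.06, 0, 0, 0, 0, 0]]}}

```text
time_s: 12.0
position: [0.4904, -0.0825, 0.0143]
tcp_rot: [[-0.977, -0.214, -0.0], [-0.214, 0.977, 0.0], [0.0, 0.0, -1.0]]
force: [0.6, -0.8, -1.4]
opening: 0.11
grasp_force: 30.0
```

{"fn": "drive_tool", "kwargs": {"steps": [[0, -0.012, 0, 0, 0, 0, 0], [0, -0.024, 0, 0, 0, 0, 0], [0, -0.036, 0, 0, 0, 0, 0], [0, -0.048, 0, 0, 0, 0, 0]]}}

```text
time_s: 12.4
position: [0.496, -0.0813, 0.0143]
tcp_rot: [[-0.977, -0.214, -0.0], [-0.214, 0.977, 0.0], [0.0, 0.0, -1.0]]
force: [-0.5, 0.0, -1.2]
opening: 0.11
grasp_force: 30.0
```

{"fn": "drive_tool", "kwargs": {"steps": [[0, -0.012, 0, 0, 0, 0, 0], [0, -0.024, 0, 0, 0, 0, 0], [0, -0.036, 0, 0, 0, 0, 0]]}}

```text
time_s: 12.7
position: [0.5003, -0.0804, 0.0143]
tcp_rot: [[-0.977, -0.214, -0.0], [-0.214, 0.977, 0.0], [0.0, 0.0, -1.0]]
force: [-0.8, 0.1, -1.2]
opening: 0.114
grasp_force: 30.0
```

{"fn": "drive_tool", "kwargs": {"steps": [[0, -0.012, 0, 0, 0, 0, 0], [0, -0.024, 0, 0, 0, 0, 0]]}}

```text
time_s: 12.9
position: [0.5031, -0.0798, 0.0143]
tcp_rot: [[-0.977, -0.214, -0.0], [-0.214, 0.977, 0.0], [0.0, 0.0, -1.0]]
force: [-0.6, -0.6, -1.7]
opening: 0.116
grasp_force: 30.0
```

{"fn": "drive_tool", "kwargs": {"steps": [[0, 0, 0, 0.006, 0, 0, 0], [0, 0, 0, 0.006, 0, 0, 0]]}}

```text
time_s: 13.1
position: [0.5035, -0.0799, 0.0137]
tcp_rot: [[-0.977, -0.214, 0.001], [-0.214, 0.977, -0.0], [-0.001, -0.0, -1.0]]
force: [-0.4, -0.3, -0.1]
opening: 0.114
grasp_force: 30.0
```

{"fn": "drive_tool", "kwargs": {"steps": [[0, -0.016, 0, 0, 0, 0, 0], [0, -0.032, 0, 0, 0, 0, 0]]}}

```text
time_s: 13.3
position: [0.5071, -0.0791, 0.0137]
tcp_rot: [[-0.977, -0.213, 0.0], [-0.213, 0.977, -0.0], [-0.0, -0.0, -1.0]]
force: [-0.1, -0.2, -0.2]
opening: 0.117
grasp_force: 30.0
```

{"fn": "drive_tool", "kwargs": {"steps": [[0, -0.016, 0, 0, 0, 0, 0]]}}

```text
time_s: 13.4
position: [0.5091, -0.0787, 0.0137]
tcp_rot: [[-0.977, -0.213, 0.0], [-0.213, 0.977, -0.0], [-0.0, -0.0, -1.0]]
force: [-0.1, 0.1, -0.6]
opening: 0.113
grasp_force: 30.0
```

{"fn": "drive_tool", "kwargs": {"steps": [[0, 0.016, 0, 0, 0, 0, 0], [0, 0.032, 0, 0, 0, 0, 0]]}}

```text
time_s: 13.6
position: [0.5049, -0.0794, 0.0136]
tcp_rot: [[-0.977, -0.214, 0.0], [-0.214, 0.977, -0.0], [-0.0, -0.0, -1.0]]
force: [-0.7, 0.4, -0.2]
opening: 0.111
grasp_force: 30.0
```

{"fn": "drive_tool", "kwargs": {"steps": [[0, 0.016, 0, 0, 0, 0, 0]]}}

```text
time_s: 13.7
position: [0.5028, -0.0798, 0.0136]
tcp_rot: [[-0.977, -0.213, -0.0], [-0.213, 0.977, 0.0], [0.0, 0.0, -1.0]]
force: [0.0, 0.2, -0.2]
opening: 0.114
grasp_force: 30.0
```

{"fn": "drive_tool", "kwargs": {"steps": [[0, -0.016, 0, 0, 0, 0, 0], [0, -0.032, 0, 0, 0, 0, 0]]}}

```text
time_s: 13.9
position: [0.5068, -0.079, 0.0137]
tcp_rot: [[-0.977, -0.213, -0.0], [-0.213, 0.977, 0.0], [0.0, 0.0, -1.0]]
force: [0.3, 0.2, -0.5]
opening: 0.11
grasp_force: 30.0
```

{"fn": "drive_tool", "kwargs": {"steps": [[0, -0.016, 0, 0, 0, 0, 0]]}}

```text
time_s: 14.0
position: [0.509, -0.0786, 0.0137]
tcp_rot: [[-0.977, -0.213, 0.0], [-0.213, 0.977, -0.0], [-0.0, -0.0, -1.0]]
force: [-0.7, 0.1, -0.2]
opening: 0.114
grasp_force: 30.0
```

{"fn": "drive_tool", "kwargs": {"steps": [[0, 0.1, 0, 0, 0, 0, 0], [0, 0.25, 0, 0, 0, 0, 0], [0, 0.45, 0, 0, 0, 0, 0], [0, 0.65, 0, 0, 0, 0, 0], [0, 0.82, 0, 0, 0, 0, 0], [0, 0.82, 0, 0, 0, 0, 0]]}}

```text
time_s: 14.6
position: [0.4082, -0.0986, 0.0138]
tcp_rot: [[-0.977, -0.212, -0.006], [-0.212, 0.977, 0.003], [0.005, 0.004, -1.0]]
force: [-1.7, 0.3, 2.1]
opening: 0.108
grasp_force: 30.0
```

{"fn": "drive_tool", "kwargs": {"steps": [[0, 0, 0, -0.2, 0, 0, 0], [0, 0, 0, -0.45, 0, 0, 0], [0, 0, 0, -0.67, 0, 0, 0], [0, 0, 0, -0.67, 0, 0, 0]]}}

```text
time_s: 15.0
position: [0.4149, -0.1006, 0.0966]
tcp_rot: [[-0.977, -0.214, 0.007], [-0.214, 0.977, -0.004], [-0.006, -0.005, -1.0]]
force: [0.6, 0.1, -0.5]
opening: 0.112
grasp_force: 30.0
```

{"fn": "drive_tool", "kwargs": {"steps": [[0, -0.22, 0.25, 0, 0, 0, 0], [0, -0.44, 0.5, 0, 0, 0, 0], [0, -0.67, 0.75, 0, 0, 0, 0], [0, -0.67, 0.75, 0, 0, 0, 0]]}}

```text
time_s: 15.4
position: [0.4744, 0.0087, 0.0935]
tcp_rot: [[-0.976, -0.219, 0.003], [-0.219, 0.976, 0.0], [-0.003, -0.0, -1.0]]
force: [-0.2, 0.5, 0.1]
opening: 0.113
grasp_force: 30.0
```

{"fn": "drive_tool", "kwargs": {"steps": [[0, -0.22, 0.25, 0, 0, 0, 0], [0, -0.44, 0.5, 0, 0, 0, 0], [0, -0.67, 0.75, 0, 0, 0, 0], [0, -0.67, 0.75, 0, 0, 0, 0], [0, -0.67, 0.75, 0, 0, 0, 0]]}}

```text
time_s: 15.9
position: [0.5305, 0.1108, 0.093]
tcp_rot: [[-0.977, -0.215, -0.002], [-0.215, 0.977, -0.0], [0.002, 0.0, -1.0]]
force: [0.5, -0.1, -0.5]
opening: 0.111
grasp_force: 30.0
```

{"fn": "drive_tool", "kwargs": {"steps": [[0, 0, 0, 0.25, 0, 0, 0], [0, 0, 0, 0.5, 0, 0, 0], [0, 0, 0, 0.63, 0, 0, 0], [0, 0, 0, 0.657, 0, 0, 0], [0, 0, 0, 0.657, 0, 0, 0], [60, 0, 0, 0.657, 0, 0, 0], [60, 0, 0, 0.657, 0, 0, 0], [60, 0, 0, 0.657, 0, 0, 0]]}}

```text
time_s: 16.7
position: [0.5314, 0.1102, 0.0156]
tcp_rot: [[-0.977, -0.213, 0.001], [-0.213, 0.977, -0.0], [-0.001, -0.0, -1.0]]
force: [-0.3, 1.1, -1.2]
opening: 0.3
grasp_force: 0.0
```

{"fn": "drive_tool", "kwargs": {"steps": [[60, 0, 0, 0, 0, 0, 0], [60, 0, 0, 0, 0, 0, 0], [60, 0, 0, 0, 0, 0, 0], [60, 0, 0, -0.2, 0, 0, 0], [60, 0, 0, -0.45, 0, 0, 0], [60, 0, 0, -0.67, 0, 0, 0]]}}

```text
time_s: 17.3
position: [0.5311, 0.1107, 0.0964]
tcp_rot: [[-0.977, -0.214, -0.0], [-0.214, 0.977, -0.0], [0.0, 0.0, -1.0]]
force: [0.2, -0.2, -0.1]
opening: 0.685
grasp_force: 0.0
```

{"fn": "drive_tool", "kwargs": {"steps": [[87, 0.15, -0.33, -0.14, 0, 0, 0], [87, 0.3, -0.66, -0.28, 0, 0, 0], [87, 0.44, -0.98, -0.42, 0, 0, 0], [87, 0.44, -0.98, -0.42, 0, 0, 0]]}}

```text
time_s: 17.7
position: [0.5059, -0.02, 0.1481]
tcp_rot: [[-0.978, -0.209, 0.005], [-0.209, 0.978, -0.003], [-0.004, -0.004, -1.0]]
force: [0.9, -0.6, 0.8]
opening: 0.953
grasp_force: 0.0
```

{"fn": "drive_tool", "kwargs": {"steps": [[87, 0.15, -0.33, -0.14, 0, 0, 0], [87, 0.3, -0.66, -0.28, 0, 0, 0], [87, 0.44, -0.98, -0.42, 0, 0, 0], [87, 0.44, -0.98, -0.42, 0, 0, 0]]}}

```text
time_s: 18.1
position: [0.4799, -0.1465, 0.1983]
tcp_rot: [[-0.978, -0.209, 0.005], [-0.209, 0.978, -0.004], [-0.004, -0.005, -1.0]]
force: [0.5, 0.7, 1.0]
opening: 1.001
grasp_force: 0.0
```

{"fn": "drive_tool", "kwargs": {"steps": [[87, 0.15, -0.33, -0.14, 0, 0, 0], [87, 0.3, -0.66, -0.28, 0, 0, 0], [87, 0.44, -0.98, -0.42, 0, 0, 0], [87, 0.44, -0.98, -0.42, 0, 0, 0], [87, 0.44, -0.98, -0.42, 0, 0, 0]]}}

```text
time_s: 18.6
position: [0.4518, -0.2673, 0.2463]
tcp_rot: [[-0.977, -0.212, -0.0], [-0.212, 0.977, 0.002], [-0.0, 0.002, -1.0]]
force: [-0.8, -0.0, -1.3]
opening: 0.997
grasp_force: 0.0
```

```bash
python3 - <<'E'
from h import *
s=read_state();print(s["position"],s["tcp_rot"][:,0],s["joint_positions"].round(1))
c=optics.capture("wrist");cv2.imwrite("pics/w4.png",c["color"])
print(packer(c,"yellow"))
c=optics.capture("scene");W=cloud(c);print("yellow",packer(c,"yellow"),"blue",packer(c,"blue"))
p=W[near(W,.45,.9,-.34,.06,.05,.066)];r=cv2.minAreaRect(p[:,:2].astype(np.float32)*1000);print(r)
E
```

```text
[ 0.45181105 -0.26728767  0.24627868] [-9.77228243e-01 -2.12190859e-01 -3.12685739e-06] [-4.280e+01  2.090e+01  9.470e+01  1.000e-01  6.450e+01 -1.451e+02]
{'n': 2443, 'top': ([418.8, -324.0], [39.5, 9.7], 4.1, 0.0467), 'lo': ([453.3, -321.0], [107.3, 29.1], 4.6, 0.0129)}
yellow {'n': 488, 'top': ([415.4, -328.7], [36.7, 9.1], -176.5, 0.0466), 'lo': ([454.0, -325.9], [112.2, 30.8], -173.9, 0.012)} blue {'n': 265, 'top': ([532.4, 105.6], [35.6, 8.1], -165.1, 0.0459), 'lo': ([567.3, 114.7], [112.7, 31.2], -166.4, 0.0077)}
((690.6475830078125, -149.39805603027344), (274.18310546875, 287.98016357421875), 12.63000202178955)
```

View pics/w4.png

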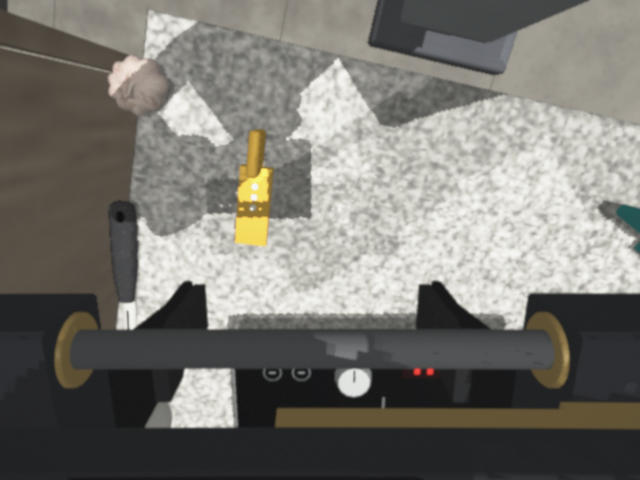

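Yellow is at about (255,190) with its nose away from the robot. A wood panel edge is near column 135 and garlic is at (138,83), so I'll check the clearance for the gripper body.

```bash
python3 - <<'E'
from h import *
c=optics.capture("wrist");W=cloud(c)
for v,u in((200,60),(200,110),(200,128),(100,60),(83,138),(250,100),(250,120)):print(v,u,W[v,u].round(3))
c=optics.capture("scene");W=cloud(c);
p=W[near(W,.34,.5,-.6,-.37,.06,.3)];print(len(p),np.percentile(p,[1,50,99],axis=0).round(3) if len(p) else 0)
p=W[near(W,.3,.5,-.6,-.34,.015,.1)];print(len(p),np.percentile(p,[1,50,99],axis=0).round(3) if len(p) else 0)
E
```

```text
200 60 [ 0.485 -0.465  0.066]
200 110 [ 0.503 -0.466 -0.028]
200 128 [ 0.492 -0.438 -0.001]
100 60 [ 0.407 -0.467  0.071]
83 138 [ 0.383 -0.424  0.038]
250 100 [ 0.555 -0.467 -0.017]
250 120 [ 0.538 -0.434  0.015]
12243 [[ 0.357 -0.599  0.063]
 [ 0.36  -0.538  0.192]
 [ 0.363 -0.471  0.298]]
3996 [[ 0.357 -0.599  0.016]
 [ 0.36  -0.529  0.053]
 [ 0.391 -0.421  0.099]]
```

{"fn": "drive_tool", "kwargs": {"steps": [[87, 0.14, -0.13, 0.3, 0, 0, 0.03], [87, 0.28, -0.27, 0.6, 0, 0, 0.06], [87, 0.407, -0.397, 0.9, 0, 0, 0.093], [87, 0.407, -0.397, 1.0, 0, 0, 0.093], [87, 0.407, -0.397, 1.0, 0, 0, 0.093], [87, 0.407, -0.397, 1.0, 0, 0, 0.093]]}}

```text
time_s: 19.4
position: [0.4151, -0.3241, 0.1273]
tcp_rot: [[-0.997, -0.077, 0.0], [-0.077, 0.997, -0.0], [-0.0, -0.0, -1.0]]
force: [0.7, -0.2, -0.2]
opening: 0.998
grasp_force: 0.0
```

{"fn": "drive_tool", "kwargs": {"steps": [[50, 0, 0, 0, 0, 0, 0], [50, 0, 0, 0.3, 0, 0, 0], [50, 0, 0, 0.45, 0, 0, 0]]}}

```text
time_s: 19.7
position: [0.4152, -0.3247, 0.0733]
tcp_rot: [[-0.997, -0.077, 0.002], [-0.077, 0.997, -0.002], [-0.002, -0.002, -1.0]]
force: [0.0, 0.2, -0.9]
opening: 0.809
grasp_force: 0.0
```

{"fn": "drive_tool", "kwargs": {"steps": [[50, 0, 0, 0.2, 0, 0, 0], [50, 0, 0, 0.4, 0, 0, 0], [50, 0, 0, 0.485, 0, 0, 0], [0, 0, 0, 0.485, 0, 0, 0], [0, 0, 0, 0.485, 0, 0, 0], [0, 0, 0, 0.485, 0, 0, 0], [0, 0, 0, 0.485, 0, 0, 0], [0, 0, 0, 0.485, 0, 0, 0]]}}

```text
time_s: 20.5
position: [0.4146, -0.3253, 0.0154]
tcp_rot: [[-0.997, -0.076, 0.001], [-0.076, 0.997, -0.001], [-0.001, -0.001, -1.0]]
force: [0.1, 0.5, 0.3]
opening: 0.204
grasp_force: 0.0
```

{"fn": "drive_tool", "kwargs": {"steps": [[0, 0, 0, 0, 0, 0, 0], [0, 0, 0, 0, 0, 0, 0], [0, 0, 0, 0, 0, 0, 0]]}}

```text
time_s: 20.8
position: [0.4144, -0.3251, 0.015]
tcp_rot: [[-0.997, -0.075, 0.0], [-0.075, 0.997, -0.001], [-0.0, -0.001, -1.0]]
force: [0.3, 0.3, 4.7]
opening: 0.116
grasp_force: 30.0
```

{"fn": "drive_tool", "kwargs": {"steps": [[0, 0, 0, -0.2, 0, 0, 0], [0, 0, 0, -0.45, 0, 0, 0], [0, 0, 0, -0.67, 0, 0, 0], [0, 0, 0, -0.67, 0, 0, 0]]}}

```text
time_s: 21.2
position: [0.4158, -0.3266, 0.0977]
tcp_rot: [[-0.997, -0.076, 0.004], [-0.076, 0.997, -0.005], [-0.004, -0.005, -1.0]]
force: [0.3, -1.0, -0.5]
opening: 0.113
grasp_force: 30.0
```

{"fn": "drive_tool", "kwargs": {"steps": [[0, -0.02, 0.3, 0, 0, 0, 0], [0, -0.05, 0.6, 0, 0, 0, 0], [0, -0.079, 0.942, 0, 0, 0, 0], [0, -0.079, 0.942, 0, 0, 0, 0]]}}

```text
time_s: 21.6
position: [0.4116, -0.2049, 0.0935]
tcp_rot: [[-0.997, -0.079, -0.007], [-0.079, 0.997, 0.007], [0.007, 0.008, -1.0]]
force: [0.6, 0.1, -1.4]
opening: 0.113
grasp_force: 30.0
```

{"fn": "drive_tool", "kwargs": {"steps": [[0, -0.02, 0.3, 0, 0, 0, -0.04], [0, -0.05, 0.6, 0, 0, 0, -0.08], [0, -0.079, 0.942, 0, 0, 0, -0.093], [0, -0.079, 0.942, 0, 0, 0, -0.093], [0, -0.079, 0.942, 0, 0, 0, -0.093]]}}

```text
time_s: 22.1
position: [0.4161, -0.0976, 0.0944]
tcp_rot: [[-0.976, -0.216, -0.001], [-0.216, 0.976, 0.0], [0.001, 0.0, -1.0]]
force: [0.3, -0.5, -1.1]
opening: 0.112
grasp_force: 30.0
```

{"fn": "drive_tool", "kwargs": {"steps": [[0, 0, 0, 0.3, 0, 0, 0], [0, 0, 0, 0.5, 0, 0, 0], [0, 0, 0, 0.61, 0, 0, 0], [0, 0, 0, 0.61, 0, 0, 0], [0, 0, 0, 0.61, 0, 0, 0]]}}

```text
time_s: 22.6
position: [0.4164, -0.0993, 0.0215]
tcp_rot: [[-0.977, -0.212, 0.0], [-0.212, 0.977, -0.0], [-0.0, -0.0, -1.0]]
force: [-0.2, -0.7, -0.4]
opening: 0.111
grasp_force: 30.0
```

```bash
cat > rel.py <<'E'
from h import *
s=read_state();a=np.radians(12.3);p=s["position"]*1000;d=p[:2]-[518.5,-75.9]
print("along",d@[np.cos(a),np.sin(a)],"lat",d@[-np.sin(a),np.cos(a)],"z",p[2],"yaw",np.degrees(np.arctan2(-s["tcp_rot"][1,0],-s["tcp_rot"][0,0])),"F",s["force"].round(1))
E
python3 rel.py
```

```text
along -104.69404274745024 lat -1.1018861464077254 z 21.47068271564055 yaw 12.237013802750166 F [-0.2 -0.7 -0.4]
```

{"fn": "drive_tool", "kwargs": {"steps": [[0, 0, 0.008, 0.03, 0, 0, 0], [0, 0, 0.008, 0.052, 0, 0, 0], [0, 0, 0.008, 0.052, 0, 0, 0], [0, 0, 0.008, 0.052, 0, 0, 0]]}}

```text
time_s: 23.0
position: [0.4161, -0.0971, 0.0158]
tcp_rot: [[-0.977, -0.214, 0.001], [-0.214, 0.977, -0.0], [-0.001, -0.0, -1.0]]
force: [0.1, -0.7, -0.5]
opening: 0.112
grasp_force: 30.0
```

{"fn": "drive_tool", "kwargs": {"steps": [[0, -0.09, 0, 0, 0, 0, 0], [0, -0.18, 0, 0, 0, 0, 0], [0, -0.27, 0, 0, 0, 0, 0], [0, -0.33, 0, 0, 0, 0, 0], [0, -0.37, 0, 0, 0, 0, 0], [0, -0.39, 0, 0, 0, 0, 0], [0, -0.39, 0, 0, 0, 0, 0], [0, -0.39, 0, 0, 0, 0, 0]]}}

```text
time_s: 23.8
position: [0.4611, -0.0869, 0.0155]
tcp_rot: [[-0.977, -0.214, -0.001], [-0.214, 0.977, 0.0], [0.001, 0.001, -1.0]]
force: [-0.6, 0.4, -0.6]
opening: 0.114
grasp_force: 30.0
```

```bash
python3 rel.py
```

```text
along -58.44958409164088 lat 1.4411995043816361 z 15.451888557349486 yaw 12.329063332496826 F [-0.6  0.4 -0.6]
```

{"fn": "drive_tool", "kwargs": {"steps": [[0, 0, -0.01, 0.004, 0, 0, 0], [0, -0.012, -0.01, 0.004, 0, 0, 0], [0, -0.024, -0.01, 0.004, 0, 0, 0], [0, -0.036, -0.01, 0.004, 0, 0, 0], [0, -0.048, -0.01, 0.004, 0, 0, 0], [0, -0.06, -0.01, 0.004, 0, 0, 0], [0, -0.07, -0.01, 0.004, 0, 0, 0], [0, -0.08, -0.01, 0.004, 0, 0, 0]]}}

```text
time_s: 24.6
position: [0.4714, -0.0862, 0.0151]
tcp_rot: [[-0.977, -0.214, 0.0], [-0.214, 0.977, -0.0], [-0.0, -0.0, -1.0]]
force: [0.0, 0.0, -0.3]
opening: 0.113
grasp_force: 30.0
```

```bash
python3 rel.py
```

```text
along -48.246109816138954 lat -0.009394907549404863 z 15.065361184301272 yaw 12.332332561409329 F [ 0.   0.  -0.3]
```

{"fn": "drive_tool", "kwargs": {"steps": [[0, -0.01, 0, 0, 0, 0, 0], [0, -0.02, 0, 0, 0, 0, 0], [0, -0.03, 0, 0, 0, 0, 0], [0, -0.04, 0, 0, 0, 0, 0], [0, -0.05, 0, 0, 0, 0, 0]]}}

```text
time_s: 25.1
position: [0.4743, -0.0843, 0.0151]
tcp_rot: [[-0.977, -0.214, -0.006], [-0.214, 0.977, 0.002], [0.005, 0.003, -1.0]]
force: [-7.9, -1.9, 5.8]
opening: 0.113
grasp_force: 30.0
```

{"fn": "drive_tool", "kwargs": {"steps": [[0, -0.01, 0, 0, 0, 0, 0], [0, -0.02, 0, 0, 0, 0, 0], [0, -0.03, 0, 0, 0, 0, 0], [0, -0.04, 0, 0, 0, 0, 0]]}}

```text
time_s: 25.5
position: [0.4777, -0.0828, 0.0151]
tcp_rot: [[-0.977, -0.214, -0.008], [-0.214, 0.977, 0.002], [0.007, 0.004, -1.0]]
force: [-8.8, -2.1, 6.7]
opening: 0.116
grasp_force: 30.0
```

{"fn": "drive_tool", "kwargs": {"steps": [[0, -0.01, 0, 0, 0, 0, 0], [0, -0.02, 0, 0, 0, 0, 0], [0, -0.03, 0, 0, 0, 0, 0]]}}

```text
time_s: 25.8
position: [0.4806, -0.0819, 0.0151]
tcp_rot: [[-0.977, -0.214, -0.009], [-0.214, 0.977, 0.003], [0.008, 0.005, -1.0]]
force: [-9.6, -3.1, 7.1]
opening: 0.107
grasp_force: 30.0
```

```bash
python3 rel.py
```

```text
along -38.25831614084676 lat 2.2182905937217283 z 15.059030885842695 yaw 12.373750827959949 F [-9.6 -3.1  7.1]
```

{"fn": "drive_tool", "kwargs": {"steps": [[0, -0.01, -0.004, 0, 0, 0, 0], [0, -0.02, -0.008, 0, 0, 0, 0], [0, -0.03, -0.012, 0, 0, 0, 0], [0, -0.04, -0.016, 0, 0, 0, 0]]}}

```text
time_s: 26.2
position: [0.4838, -0.0818, 0.015]
tcp_rot: [[-0.977, -0.215, -0.013], [-0.215, 0.977, 0.004], [0.012, 0.007, -1.0]]
force: [-11.4, -0.4, 10.3]
opening: 0.114
grasp_force: 30.0
```

{"fn": "drive_tool", "kwargs": {"steps": [[0, -0.01, 0, 0, 0, 0, 0], [0, -0.02, 0, 0, 0, 0, 0], [0, -0.03, 0, 0, 0, 0, 0], [0, -0.04, 0, 0, 0, 0, 0]]}}

```text
time_s: 26.6
position: [0.4895, -0.0813, 0.015]
tcp_rot: [[-0.977, -0.215, -0.011], [-0.215, 0.977, 0.003], [0.01, 0.006, -1.0]]
force: [-9.1, -1.8, 7.5]
opening: 0.113
grasp_force: 30.0
```

```bash
python3 rel.py
```

```text
along -29.43510350768153 lat 0.9328609403577053 z 15.022037385948497 yaw 12.395963563451758 F [-9.1 -1.8  7.5]
```

{"fn": "drive_tool", "kwargs": {"steps": [[0, -0.01, -0.004, 0, 0, 0, 0], [0, -0.02, -0.008, 0, 0, 0, 0], [0, -0.03, -0.008, 0, 0, 0, 0], [0, -0.04, -0.008, 0, 0, 0, 0]]}}

```text
time_s: 27.0
position: [0.4948, -0.0812, 0.015]
tcp_rot: [[-0.977, -0.215, -0.01], [-0.215, 0.977, 0.003], [0.009, 0.005, -1.0]]
force: [-8.8, -0.3, 7.5]
opening: 0.109
grasp_force: 30.0
```

{"fn": "drive_tool", "kwargs": {"steps": [[0, -0.01, 0, 0, 0, 0, 0], [0, -0.02, 0, 0, 0, 0, 0], [0, -0.03, 0, 0, 0, 0, 0], [0, -0.04, 0, 0, 0, 0, 0]]}}

```text
time_s: 27.4
position: [0.5, -0.0805, 0.015]
tcp_rot: [[-0.977, -0.215, -0.009], [-0.215, 0.977, 0.003], [0.009, 0.005, -1.0]]
force: [-8.7, -1.4, 7.1]
opening: 0.11
grasp_force: 30.0
```

```bash
python3 rel.py; python3 - <<'E'
from h import *
for n in("scene","side"):
    c=optics.capture(n);W=cloud(c);p=W[near(W,.45,.9,-.34,.06,.05,.066)&near(W,.5,.9,-.34,.06,.05,.066)]
    m=near(W,.52,.9,-.34,.06,.05,.066);k,l,st,ce=cv2.connectedComponentsWithStats(m.astype(np.uint8));i=1+np.argmax(st[1:,4]);print(n,cv2.minAreaRect(W[l==i][:,:2].astype(np.float32)*1000),"yellow",packer(c,"yellow",y=(-.3,.1)))
E
```

```text
along -19.066998271573965 lat -0.5757637443254513 z 14.993595043915112 yaw 12.398364824475228 F [-8.7 -1.4  7.1]
scene ((690.4020385742188, -152.6300048828125), (270.1804504394531, 281.9837951660156), 12.709102630615234) yellow {'n': 100, 'top': ([495.0, -85.7], [21.2, 8.1], -160.0, 0.0466), 'lo': ([493.7, -88.8], [9.3, 24.9], -4.6, 0.0081)}
side ((693.7904052734375, -141.87672424316406), (269.9147033691406, 301.8323059082031), 12.53634262084961) yellow {'n': 58, 'lo': ([520.3, -72.5], [58.6, 24.8], -156.2, 0.0126)}
```

{"fn": "drive_tool", "kwargs": {"steps": [[0, -0.01, 0.003, 0, 0, 0, 0], [0, -0.02, 0.005, 0, 0, 0, 0], [0, -0.03, 0.005, 0, 0, 0, 0], [0, -0.04, 0.005, 0, 0, 0, 0]]}}

```text
time_s: 27.9
position: [0.5049, -0.0792, 0.015]
tcp_rot: [[-0.977, -0.215, -0.009], [-0.215, 0.977, 0.002], [0.008, 0.004, -1.0]]
force: [-8.4, -2.1, 6.7]
opening: 0.112
grasp_force: 30.0
```

{"fn": "drive_tool", "kwargs": {"steps": [[0, -0.01, 0, 0, 0, 0, 0], [0, -0.02, 0, 0, 0, 0, 0], [0, -0.03, 0, 0, 0, 0, 0], [0, -0.04, 0, 0, 0, 0, 0]]}}

```text
time_s: 28.3
position: [0.5095, -0.0782, 0.015]
tcp_rot: [[-0.977, -0.215, -0.009], [-0.215, 0.977, 0.002], [0.008, 0.004, -1.0]]
force: [-9.2, -1.5, 7.5]
opening: 0.111
grasp_force: 30.0
```

```bash
python3 rel.py
```

```text
along -9.314332879780235 lat -0.29899611624184064 z 15.002582478545655 yaw 12.395639284215097 F [-9.2 -1.5  7.5]
```

{"fn": "drive_tool", "kwargs": {"steps": [[0, -0.008, 0, 0, 0, 0, 0], [0, -0.016, 0, 0, 0, 0, 0], [0, -0.024, 0, 0, 0, 0, 0]]}}

```text
time_s: 28.6
position: [0.5122, -0.0776, 0.015]
tcp_rot: [[-0.977, -0.215, -0.009], [-0.215, 0.977, 0.002], [0.008, 0.004, -1.0]]
force: [-8.4, -2.2, 7.8]
opening: 0.115
grasp_force: 30.0
```

{"fn": "drive_tool", "kwargs": {"steps": [[0, -0.006, 0, 0, 0, 0, 0], [0, -0.008, 0, 0, 0, 0, 0]]}}

```text
time_s: 28.8
position: [0.5132, -0.0774, 0.015]
tcp_rot: [[-0.977, -0.215, -0.009], [-0.215, 0.977, 0.002], [0.008, 0.004, -1.0]]
force: [-8.8, -1.7, 7.4]
opening: 0.112
grasp_force: 30.0
```

```bash
python3 rel.py
```

```text
along -5.483794026673297 lat -0.3207578652967038 z 15.020827987765918 yaw 12.39728850920458 F [-8.8 -1.7  7.4]
```

~1 mm left nominally; creep at 0.5 mm per row.

{"fn": "drive_tool", "kwargs": {"steps": [[0, -0.004, 0, 0, 0, 0, 0], [0, -0.008, 0, 0, 0, 0, 0]]}}

```text
time_s: 29.0
position: [0.5141, -0.0772, 0.015]
tcp_rot: [[-0.977, -0.215, -0.009], [-0.215, 0.977, 0.002], [0.008, 0.004, -1.0]]
force: [-8.8, -1.8, 7.3]
opening: 0.111
grasp_force: 30.0
```

{"fn": "drive_tool", "kwargs": {"steps": [[0, -0.004, 0, 0, 0, 0, 0]]}}

```text
time_s: 29.1
position: [0.5145, -0.0771, 0.015]
tcp_rot: [[-0.977, -0.215, -0.009], [-0.215, 0.977, 0.002], [0.008, 0.004, -1.0]]
force: [-8.0, -2.1, 7.1]
opening: 0.111
grasp_force: 30.0
```

```bash
python3 rel.py
```

```text
along -4.137388969769117 lat -0.3192103763146964 z 14.987908251759489 yaw 12.39027817708466 F [-8.  -2.1  7.1]
```

{"fn": "drive_tool", "kwargs": {"steps": [[0, -0.004, 0, 0, 0, 0, 0]]}}

```text
time_s: 29.2
position: [0.515, -0.077, 0.015]
tcp_rot: [[-0.977, -0.215, -0.009], [-0.215, 0.977, 0.002], [0.009, 0.004, -1.0]]
force: [-10.0, -2.8, 7.1]
opening: 0.113
grasp_force: 30.0
```

{"fn": "drive_tool", "kwargs": {"steps": [[0, -0.004, 0, 0, 0, 0, 0]]}}

```text
time_s: 29.3
position: [0.515, -0.077, 0.015]
tcp_rot: [[-0.977, -0.215, -0.01], [-0.215, 0.977, 0.002], [0.01, 0.004, -1.0]]
force: [-9.8, -3.6, 8.1]
opening: 0.114
grasp_force: 30.0
```

```bash
python3 rel.py; python3 - <<'E'
from h import *
a=optics.capture("scene")["color"][200:300,330:500];b=optics.capture("side")["color"][150:240,250:400]
f=lambda i:cv2.resize(i,(680,int(680*i.shape[0]/i.shape[1])),interpolation=cv2.INTER_CUBIC)[:300]
cv2.imwrite("pics/c5.png",np.vstack([f(a)[:290],f(b)[:290]]))
E
```

```text
along -3.6877071830131456 lat -0.29636858282338285 z 15.015149742140625 yaw 12.420187084179622 F [-9.8 -3.6  8.1]
```

View pics/c5.png

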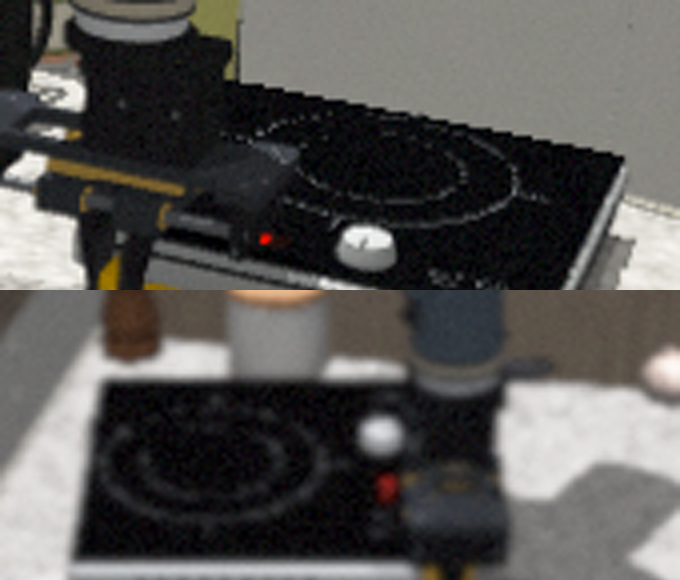

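The crops show the gripper body clear above the glass; the hob's front and the handle are mostly hidden. The TCP stopped moving while the force rose, so the handle looks seated. I'll take one small confirming nudge, then release.

{"fn": "drive_tool", "kwargs": {"steps": [[0, -0.004, 0, 0, 0, 0, 0]]}}

```text
time_s: 29.5
position: [0.515, -0.0769, 0.015]
tcp_rot: [[-0.977, -0.215, -0.011], [-0.215, 0.977, 0.002], [0.01, 0.004, -1.0]]
force: [-11.2, -3.6, 9.2]
opening: 0.114
grasp_force: 30.0
```

```bash
python3 rel.py
```

```text
along -3.6852437575570076 lat -0.26680962580053547 z 15.014915789866118 yaw 12.429745912041426 F [-11.2  -3.6   9.2]
```

{"fn": "drive_tool", "kwargs": {"steps": [[0, 0.006, 0, 0, 0, 0, 0], [0, 0.012, 0, 0, 0, 0, 0], [0, 0.012, 0, 0, 0, 0, 0]]}}

```text
time_s: 29.8
position: [0.515, -0.077, 0.015]
tcp_rot: [[-0.977, -0.214, -0.008], [-0.214, 0.977, 0.002], [0.008, 0.004, -1.0]]
force: [-7.4, -1.1, 7.0]
opening: 0.108
grasp_force: 30.0
```

```bash
python3 rel.py
```

```text
along -3.6911693868478666 lat -0.319706081103058 z 14.998372195880297 yaw 12.374067317416378 F [-7.4 -1.1  7. ]
```

{"fn": "drive_tool", "kwargs": {"steps": [[0, 0.008, 0, 0, 0, 0, 0], [0, 0.016, 0, 0, 0, 0, 0], [0, 0.016, 0, 0, 0, 0, 0], [50, 0.016, 0, 0, 0, 0, 0], [50, 0.016, 0, 0, 0, 0, 0], [50, 0.016, 0, 0, 0, 0, 0], [50, 0.016, 0, 0, 0, 0, 0], [50, 0.016, 0, 0, 0, 0, 0]]}}

```text
time_s: 30.6
position: [0.5178, -0.0788, 0.0151]
tcp_rot: [[-0.977, -0.213, 0.001], [-0.213, 0.977, -0.0], [-0.001, -0.001, -1.0]]
force: [0.1, -0.6, -0.4]
opening: 0.482
grasp_force: 0.0
```

```bash
python3 rel.py
```

```text
along -1.3445975539644244 lat -2.6978602817886013 z 15.075192999569678 yaw 12.322211194620582 F [ 0.1 -0.6 -0.4]
```

{"fn": "drive_tool", "kwargs": {"steps": [[50, 0, 0, -0.1, 0, 0, 0], [50, 0, 0, -0.4, 0, 0, 0], [50, 0, 0, -0.7, 0, 0, 0], [50, 0, 0, -1.0, 0, 0, 0], [50, 0, 0, -1.0, 0, 0, 0]]}}

```text
time_s: 31.1
position: [0.5206, -0.0797, 0.1404]
tcp_rot: [[-0.977, -0.214, 0.011], [-0.214, 0.977, -0.004], [-0.01, -0.006, -1.0]]
force: [0.5, 0.4, -0.9]
opening: 0.571
grasp_force: 0.0
```

{"fn": "drive_tool", "kwargs": {"steps": [[87, 0.05, 0, -0.3, 0, 0, 0], [87, 0.1, 0, -0.7, 0, 0, 0], [87, 0.1, 0, -1.0, 0, 0, 0], [87, 0.1, 0, -1.0, 0, 0, 0], [87, 0.1, 0, -1.0, 0, 0, 0]]}}

```text
time_s: 31.6
position: [0.5053, -0.081, 0.2556]
tcp_rot: [[-0.977, -0.214, 0.001], [-0.214, 0.977, -0.001], [-0.001, -0.001, -1.0]]
force: [-0.7, 0.2, -0.1]
opening: 0.939
grasp_force: 0.0
```

```bash
python3 - <<'E'
from h import *
c=optics.capture("wrist");cv2.imwrite("pics/w6.png",c["color"]);W=cloud(c)
print("yellow",packer(c,"yellow",y=(-.2,.05)))
g=near(W,.45,.8,-.35,.05,.045,.066);F=[]
v,u=np.where(g)
for x in np.unique(u):
    vv=v[u==x].min();p=W[vv,x]
    if -.25<p[1]<-.1 and vv<300:F.append(p)
F=np.array(F);l=cv2.fitLine(F[:,:2].astype(np.float32)*1000,cv2.DIST_HUBER,0,.01,.01).ravel();print(len(F),l,np.degrees(np.arctan2(l[1],l[0])))
c=optics.capture("side");print(packer(c,"yellow",y=(-.2,.05)));W=cloud(c)
m=near(W,.52,.9,-.34,.06,.05,.066);k,q,st,ce=cv2.connectedComponentsWithStats(m.astype(np.uint8));i=1+np.argmax(st[1:,4]);print(cv2.minAreaRect(W[q==i][:,:2].astype(np.float32)*1000))
print(read_state()["time_s"],read_state()["force"])
E
```

```text
yellow {'n': 677, 'top': ([518.9, -75.5], [39.7, 9.1], 14.1, 0.0468), 'lo': ([520.9, -75.2], [44.1, 28.4], 100.0, 0.0152)}
170 [ 2.1380790e-01 -9.7687572e-01  5.5506934e+02 -1.5096547e+02] -77.654396
{'n': 104, 'top': ([520.0, -71.3], [29.0, 14.4], -161.7, 0.0457), 'lo': ([525.1, -70.5], [48.5, 14.8], -151.4, 0.0108)}
((691.1218872070312, -143.99636840820312), (275.32513427734375, 301.5940246582031), 12.127392768859863)
31.7 [-0.2920626   0.09288963  0.13431889]
```

View pics/w6.png

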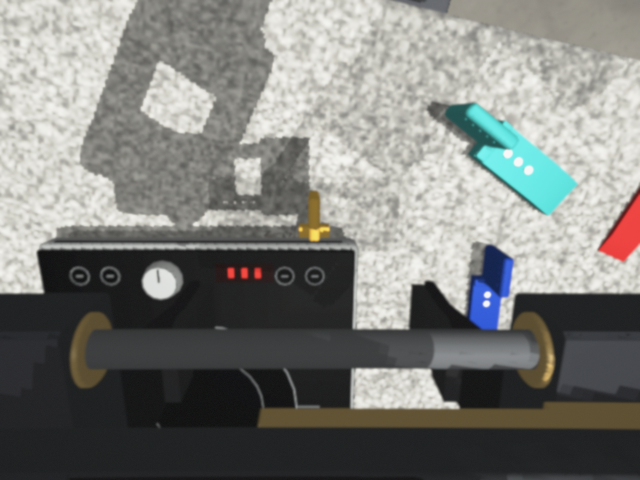

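Yellow sits at the hob's front, at about (314,215). Blue is at (490,290), red at (625,225), and the hob is unmoved. I'll check its heading more carefully.

```bash
python3 - <<'E'
from h import *
for _ in range(4):
    c=optics.capture("wrist");W=cloud(c);m=mask(c,"yellow")&near(W,.45,.6,-.2,.05,.04,.06)
    p=W[m][:,:2].astype(np.float32)*1000;r=cv2.minAreaRect(p);l=cv2.fitLine(p,cv2.DIST_HUBER,0,.01,.01).ravel()
    # side-edge midline: mean pixel column per row, cast at top
    v,u=np.where(m);mid=np.array([W[y,u[v==y],:2].mean(0)*1000 for y in np.unique(v) if (v==y).sum()>4],np.float32);k=cv2.fitLine(mid[2:-2],cv2.DIST_HUBER,0,.01,.01).ravel()
    print(r,np.degrees(np.arctan2(l[1],l[0])),np.degrees(np.arctan2(k[1],k[0])),len(mid))
E
```

```text
((518.716064453125, -75.67755126953125), (39.80378341674805, 9.9862699508667), 12.186230659484863) 12.303258 12.391419 44
((518.597900390625, -75.59500122070312), (39.66548538208008, 9.979196548461914), 12.188763618469238) 12.458842 12.381683 44
((518.8154907226562, -75.63302612304688), (39.91536331176758, 9.975399017333984), 12.2253999710083) 12.338532 12.41163 45
((518.7609252929688, -75.78565216064453), (39.43559646606445, 9.997447967529297), 12.122175216674805) 12.386704 12.418144 44
```

The heading is 12.3° and the packer is at home to within 0.5 mm, so I'm handing in.

```bash
python3 -c "
from rig import order
print(order.hand_in())"
```

```text
the job is handed in; nothing more can be done
None
```

The yellow packer is snug under the foot, straight and fully home against the hob's front; blue slid in freely (too thin), so red was never tried, both lie clear on the worktop, and the job is handed in at about 32 s.

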